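# Clamp a gilded frame moulding with a click-stop knob

### The job

Gently slide the white frame moulding along its rails until its inner end is fully home against the cork-faced stop. Then turn the red knob on the blue clamp clockwise until its ratchet slips and clicks, stop at the first click (a second is still all right, never a third), and let go, leaving the moulding clamped at the stop. Do not knock the brush, the jar or the tin.

Things in the scene. Friction and masses are not known exactly. Their poses are not given: they have to be found in the camera images.
- jig: Plywood clamping board 170 x 310 x 12 mm, fixed to the bench. Origin: centre of its underside; z up. The moulding runs along its y axis. Two aluminium guide rails on it (12 mm wide, 10 mm high, inner faces at x = +-24 mm, from y = -110 to y = +60 mm) leave 1.5 mm play each side of the moulding; beyond y = +60 mm the board is clear.
- stop: Blue end stop with a cork face at the jig's -y end, fixed to the jig, 85 mm wide, 26 mm high, standing on the board. Origin: bottom centre of its cork face, axes as the jig's.
- stop_face (a point): Centre of the cork face against which the moulding must sit, 11 mm above the board, at jig x = 0, y = -110 mm. Axes as the jig's: +y points away from the stop, along the moulding.
- portal: Blue clamp portal fixed to the jig over the rails: beam 118 (x) x 34 x 14 mm, top 76 mm above the bench. Origin: on the board under the knob's axis, at jig x = 0, y = -65 mm; axes as the jig's. Its steep screw (5 mm a radian, drag 0.32 N m, stays where left) lowers a black rubber pad (22 mm wide) as the knob turns clockwise from above. The pad starts 3 to 12 mm above the moulding; not measured.
- knob: Knob: black hub, 42 mm diameter, on it a red wing 56 (x) x 12 (y) mm, 98 to 128 mm above the bench. Origin on the vertical axis, 87 mm up; x to the white end. Turns a 54 mm brass collar under it; white pointer over black mark at start. Pad tight: at 0.4 N m it slips ahead of the collar, 0.52 rad a click; torque rises, then drops to below zero at each click (0.26, 0.79, 1.31 rad ahead).
- knob_top (a point): Centre of the top of the red wing, on the knob's axis, 128 mm above the bench.
- moulding: White primed frame moulding, 180 mm long (y), 45 mm wide (x), 22 mm high, with a yellow and a gold strip along its top; about 0.3 kg; lies loose between the rails on the board. Origin: centre of its underside. At the start its inner end is 25 to 60 mm short of the stop.
- moulding_inner_end (a point): Centre of the moulding's end face that must meet the stop (its -y end), 11 mm above its underside.
- moulding_outer_end (a point): Centre of the moulding's free end face (its +y end), 11 mm above its underside; 180 mm from the inner end. Push here, towards -y.
- brush: Gilder's brush with a yellow handle, 190 mm long (x), lying on the bench. Leave alone.
- jar: Glass jar with a brass cap, 64 mm diameter, 75 mm high, standing on the bench. Leave alone.
- tin: Tin, 72 mm diameter, 60 mm high, standing on the bench. Leave alone.
Mind the look-alikes: they are no part of the job. What is shaped like the moulding but green or purple is not meant.

How it is judged:
On the way, in this order (a step that is already met when the one before it is completed fails the run):
1. the moulding's inner end is home against the stop (y of moulding_inner_end in the frame of stop_face below 0.002 m), for 0.2 s.
2. the knob has slipped past its first click with the moulding clamped (horizontal distance between knob_c0 and spindle_c0 above 0.006 m and contact force between portal and moulding above 5 N), for 0.2 s.
At the end, for the whole second after the job is handed in: The moulding lies between the rails with its inner end within 3 mm of the stop, clamped by the pad with more than 5 N; the knob's pointer stands 6 to 28.1 mm (0.25 to 1.25 rad: one or two clicks) past the collar's mark and nothing moves (all of step 2 and y of moulding_inner_end in the frame of stop_face below 0.003 m and angle between the y axis of moulding and the y axis of jig, either way round below 0.05 rad and linear speed of moulding below 0.01 m/s and angular speed of knob below 0.05 rad/s and horizontal distance between knob_c0 and spindle_c0 below 0.0281 m); the robot touches nothing.
It fails at once if the ratchet was driven to a third click (horizontal distance between knob_c0 and spindle_c0 above 0.0291 m).
It fails at once if the moulding was rammed against the stop with more than 30 N (contact force between moulding and stop above 30 N).
It fails at once if the brush was disturbed (moved 20 mm) (distance of brush from where it was at the start of the episode above 0.02 m).
It fails at once if the jar was disturbed (moved 20 mm) (distance of jar from where it was at the start of the episode above 0.02 m).
It fails at once if the tin was disturbed (moved 20 mm) (distance of tin from where it was at the start of the episode above 0.02 m).
It also fails if it takes over 72 s, if anything falls off the work surface, if the arm or the gripper's body presses on something with over 40 N, if the wrist force passes 120 N, or if a joint passes its speed limit or range.

### The arm

A 6-joint arm with a two-finger parallel gripper is mounted at the origin on the work surface. World frame = base frame: x ahead of the robot, y to its left, z up, the work surface at z = 0. Lengths are in m, angles in rad, forces in N, time in s.
With the tool pointing down it reaches from about 0.35 to 0.8 m from the base axis. Payload 7.3 kg.
Tool frame: the origin (TCP) lies between the finger pads; the fingertips stand 25 mm ahead of it and the grasp point (between the pads) lies 6 mm ahead of it (r.tip_extent is the distance from the TCP to the fingertips, in m); z points along the fingers, y is the line along which they close (so a half turn about z gives the same grasp; the last joint's range is limited). The gripper opens to 85 mm and grips with 20 to 120 N. Pads are 22 mm wide; open, the fingers measure 114 mm over their backs; the gripper's body (76 mm by 85 mm) begins 54 mm behind the grasp point. The pads swing forward as they close: fully open they stand 13 mm farther back than shut.
Start: joints at [1.193, 0.342, 1.524, -0, 1.275, -0.146], TCP at [0.121, 0.511, 0.256] pointing down, gripper open.
Joint ranges: [-2.53, 2.53], [-0.77, 2.02], [0.04, 2.7], [-1, 4.14], [0.28, 2.66], [-3.11, 3.11]. Speed limits (rad/s): [2.57, 2.57, 3.14, 3.14, 3.14, 3.14].

### API

Orientations are given as a unit quaternion [x, y, z, w].
In Python, from workcell import r, command_gripper, optics gives the robot as it stands. The module is installed in compiled form; this text tells all that it offers. Calls block until the motion is done:
- r.reach(position, orientation): joint-space move of the TCP to a pose.
- r.move_straight(position, orientation=None, speed=0.15, max_force=None): straight line of the TCP; orientation=None keeps the orientation; speed is the mean speed in m/s. With max_force (N) it stops when the force on the tool has changed by that much, and returns True; else False.
- r.movej(angles): joint-space move.
- command_gripper(opening, force=None): finger opening in m; force is the grip in N (None keeps the last); returns when the fingers have stopped.
- r.hold(seconds).
- r.solve_ik(position, orientation): joint angles nearest the present ones, or None.
- r.read_state(): the state.
- optics.get_image(name): name is "scene" or "top"; returns (picture, depth): 400x640x3 uint8, red, green, blue; 400x640 float32, m along the optical axis (not along the pixel's ray), 0 where there is no reading.
- optics.camera_model(name): a dict with "K" (3x3 intrinsics, pixels), "R" (3x3) and "t" (3): a world point X has camera coordinates R X + t. Camera axes: x right, y down, z forward; pixel columns grow to the right and rows downward; lengths in m; the calibration is good to about 2 mm. A picture is of the moment at which its call begins. camera_model takes no time and is no camera call.
A pose or a line that the arm cannot do raises r.PlanningError and nothing moves.
- r.finish_job(): hands the job in; it is judged then, once.
The state is a dict: "time_s": time; "joint_positions": joint angles; "dq": joint speeds; "tau": joint torques, N m; "eef_pos": TCP position; "eef_rot": TCP orientation; "contact_force": force on the tool from outside, world axes, zero at the start; "torque": the same for the moment, N m; "grip_width": finger opening in m; "grip_force": force on a finger pad.
Only numpy, scipy, OpenCV 4.12 (cv2) and the standard library are available. Lean on these libraries where they do the work, as an engineer would, in place of code of your own. Each camera call takes 0.05 s, during which the arm holds its last target. There are 200 camera calls.

## Working session

There is one attempt and no reset: what is moved stays moved. The work goes in short steps, each a Python script; the robot and the scene stay as the last script left them, time stands still between calls to the robot, and variables do not carry over. Pictures are saved under pics/ and viewed, at most 10 in all, crops included, and the job is handed in when it is done.

```bash
mkdir -p pics; cat > h.py <<'E'
import numpy as np, cv2
from workcell import r, command_gripper, optics
def snap(n,f):
    p,d=optics.get_image(n); cv2.imwrite(f'pics/{f}.png',p[:,:,::-1]); np.save(f'pics/{f}.npy',d); return p,d
def world(n,u,v,z):
    "pixel ray cut with plane z"
    m=optics.camera_model(n);K,R,t=[np.array(m[k]) for k in 'KRt']
    d=R.T@np.linalg.inv(K)@np.array([u,v,1.]);c=-R.T@t
    return c+d*(z-c[2])/d[2]
def wdepth(n,f,u,v):
    m=optics.camera_model(n);K,R,t=[np.array(m[k]) for k in 'KRt']
    d=np.load(f'pics/{f}.npy')[int(round(v)),int(round(u))]
    return R.T@(d*np.linalg.inv(K)@np.array([u,v,1.])-t)
E
python3 - <<'E'
from h import *
snap('top','t0');snap('scene','s0')
for n in('top','scene'):
    m=optics.camera_model(n);print(m['K'][0],-np.array(m['R']).T@m['t'])
print(r.read_state()['time_s'],r.tip_extent)
E
```

```text
[405.35360824   0.         322.5497523 ] [0.49184683 0.00634949 1.10393766]
[385.95961539   0.         316.7803484 ] [1.09533689 0.35040017 0.96152434]
0.1 0.025
```

View pics/t0.png

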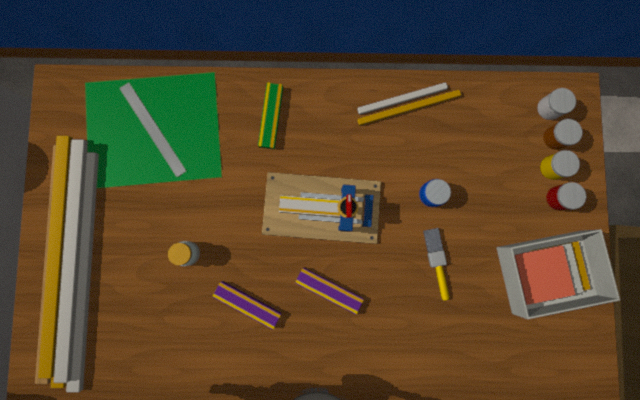

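View pics/s0.png

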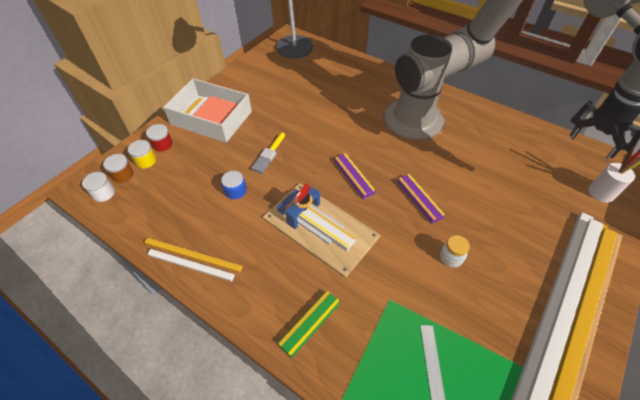

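The top picture shows the jig at about (322,209), with the stop at its right end (~369,209) and the knob at ~(348,206). The only white piece on the jig is the moulding, its outer end at ~(280,206). The look-alikes are green (270,115), purple (247,305) and (330,290), and a loose white strip (402,98). The jar is at (184,253), the tin at (435,193) and the brush at (437,262). I'll confirm in an enlarged crop.

```bash
python3 - <<'E'
import cv2
a=cv2.imread('pics/t0.png')[165:250,258:388];cv2.imwrite('pics/t0c.png',cv2.resize(a,None,fx=6,fy=6,interpolation=cv2.INTER_CUBIC))
a=cv2.imread('pics/s0.png')[175:280,255:390];cv2.imwrite('pics/s0c.png',cv2.resize(a,None,fx=5.5,fy=5.5,interpolation=cv2.INTER_CUBIC))
E
```

```text
(no output)
```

View pics/t0c.png

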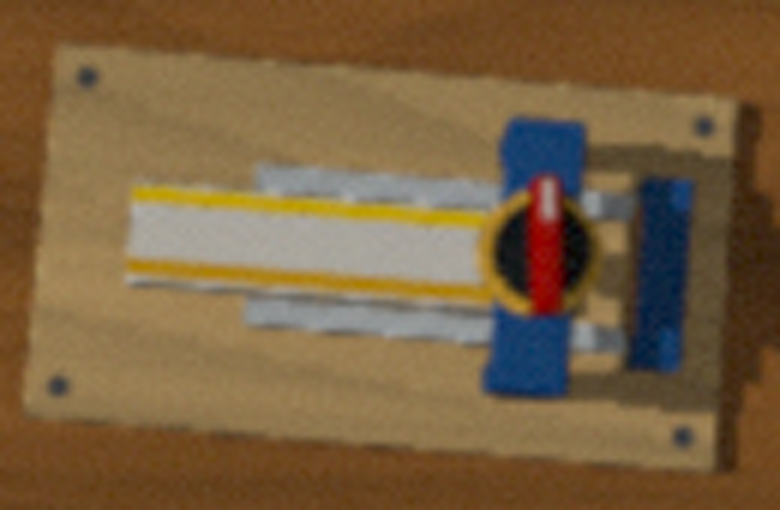

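View pics/s0c.png

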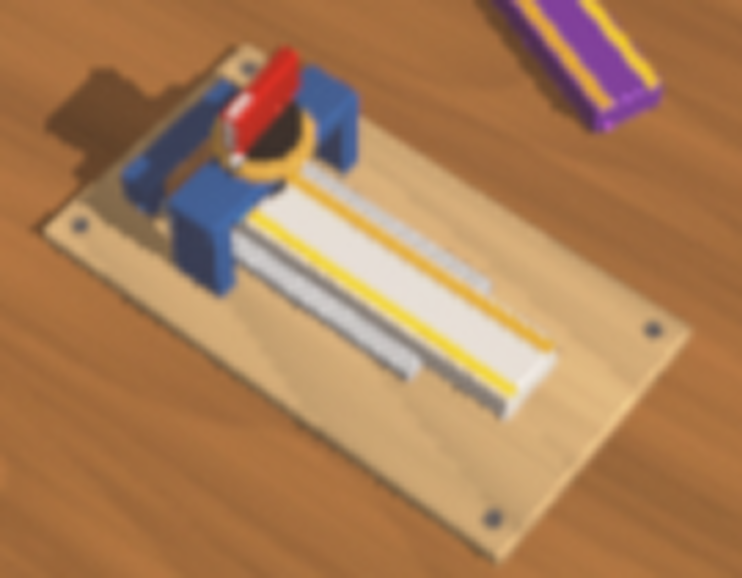

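The crop confirms it: the white body with yellow and gold strips lies between the rails, under the blue portal and red knob. The wing's white end points up in the picture at (548,178) in the crop. Next I compute the poses and check them against the known sizes.

```bash
cat >> h.py <<'E'
from scipy.spatial.transform import Rotation as Rot
def q_down(yaw):
    "tool z down, tool y at yaw+90deg from x... tool x along yaw"
    c,s=np.cos(yaw),np.sin(yaw)
    return Rot.from_matrix(np.array([[c,s,0],[s,-c,0],[0,0,-1.]])).as_quat()
E
python3 - <<'E'
from h import *
g=lambda U,V,z:world('top',(U+.5)/6-.5+258,(V+.5)/6-.5+165,z)
C=[g(57,45,.012),g(740,100,.012),g(718,470,.012),g(25,415,.012)]
print(np.round(C,4).tolist())
n=lambda a:np.linalg.norm(a)
print('sizes',n(C[0]-C[1]),n(C[3]-C[2]),n(C[0]-C[3]),n(C[1]-C[2]))
o=np.mean(C,0);ey=(C[0]-C[1])+(C[3]-C[2]);ey/=n(ey);ex=np.array([ey[1],-ey[0],0])
print('origin',o,'yaw y',np.degrees(np.arctan2(ey[1],ey[0])))
J=lambda p:[round(float(x),4) for x in((p-o)@ex,(p-o)@ey)]
k=[g(548,176,.128),g(545,315,.128)];print('knob',np.mean(k,0),J(np.mean(k,0)),'pred',o-.065*ey, n(k[0]-k[1]))
e=[g(133,185,.034),g(126,280,.034)];print('outer',np.mean(e,0),J(np.mean(e,0)),n(e[0]-e[1]))
print('kd',wdepth('top','t0',348.5,206), wdepth('top','t0',300,206.))
# scene check
s=lambda U,V,z:world('scene',(U+.5)/5.5-.5+255,(V+.5)/5.5-.5+175,z)
C2=[s(245,43,.012),s(42,230,.012),s(500,562,.012),s(690,332,.012)];print('scene jig',np.mean(C2,0))
print('outer sc',J(np.mean([s(553,350,.034),s(508,400,.034)],0)),'knob sc',J(np.mean([s(289,48,.128),s(232,115,.128)],0)))
E
```

```text
[[0.6808, 0.1395, 0.012], [0.6589, -0.1709, 0.012], [0.4914, -0.1599, 0.012], [0.5134, 0.1501, 0.012]]
sizes 0.3112313897198617 0.3107947514031233 0.16773060644898033 0.1678172653696457
origin [ 0.58615528 -0.01027254  0.012     ] yaw y 85.94867756020882
knob [ 0.58110637 -0.07340043  0.128     ] [-0.0006, -0.0633] pred [ 0.58156303 -0.07511011  0.012     ] 0.05632421168162424
outer [0.59367628 0.10312071 0.034     ] [-0.0005, 0.1136] 0.04218828428158477
kd [ 0.57962657 -0.07283601  0.1299723 ] [0.58710466 0.04794654 0.03357012]
scene jig [ 0.58618061 -0.00626676  0.012     ]
outer sc [0.0016, 0.1158] knob sc [-0.0027, -0.0619]
```

The sizes agree: board 311 x 168 mm, wing 56 mm, knob at jig y ≈ -64 mm and the moulding's outer end at ≈ +114 mm, leaving a gap of about 44 mm. Next is the push.

```bash
cat >> h.py <<'E'
YA=np.radians(85.95); o=np.array([.5862,-.0095,0]); ey=np.array([np.cos(YA),np.sin(YA),0]); ex=np.array([ey[1],-ey[0],0])
P=lambda x,y,z:o+x*ex+y*ey+[0,0,z]
def jy(): return float((np.array(r.read_state()['eef_pos'])-o)@ey)
E
python3 - <<'E'
from h import *
Q=q_down(YA-np.pi/2)
a=r.solve_ik(P(0,.17,.2),Q);b=r.solve_ik(P(0,.17,.2),q_down(YA+np.pi/2));print(a,b)
if abs(a[5])>abs(b[5]): Q=q_down(YA+np.pi/2)
r.reach(P(0,.17,.2),Q); command_gripper(0.0,30)
r.move_straight(P(0,.165,.045),speed=.12)
r.hold(.2);print(r.read_state()['contact_force'],jy())
hit=r.move_straight(P(0,.078,.045),speed=.025,max_force=7)
s=r.read_state();print(hit,jy(),s['contact_force'],s['time_s'])
E
```

```text
[ 1.37776931e-01  5.59653036e-01  1.33063682e+00 -4.44089210e-16
  1.25130279e+00  1.77925909e+00] [ 1.37776931e-01  5.59653036e-01  1.33063682e+00 -4.44089210e-16
  1.25130279e+00 -1.36233356e+00]
[ 0.96097972 -0.00231061  0.26062044] 0.16508214275505645
True 0.08463324855743991 [0.17644589 1.74552488 0.93439416] 7.4667
```

```bash
python3 - <<'E'
from h import *
print(r.move_straight(P(0,.08,.045),speed=.008,max_force=7),jy(),r.read_state()['contact_force'])
r.hold(.3);print(jy(),r.read_state()['contact_force'])
r.move_straight(P(0,.12,.045),speed=.08)
r.move_straight(P(0,.12,.2),speed=.15)
command_gripper(.05)
# choose wrist branch with most clockwise room
for y in (YA-np.pi/2,YA+np.pi/2):
    for z in (.2,.128):
        q=r.solve_ik(P(0,-.0645,z),q_down(y)); q2=r.solve_ik(P(0,-.0645,z),q_down(y-.3)); print(y,z,q[5],q2[5] if q2 is not None else None)
snap('top','t1'); print(r.read_state()['time_s'])
a=cv2.imread('pics/t1.png')[165:250,258:388];cv2.imwrite('pics/t1c.png',cv2.resize(a,None,fx=6,fy=6,interpolation=cv2.INTER_CUBIC))
E
```

```text
True 0.08464825433800628 [0.8454141  1.29714862 1.75713622]
0.08469971993463825 [0.53692344 0.37202703 0.63789038]
-0.07068583470577017 0.2 1.384531564925549 1.6845315649255497
-0.07068583470577017 0.128 1.384531564925549 1.6845315649255497
3.0709068188840227 0.2 -1.7570610886642433 -1.4570610886642434
3.0709068188840227 0.128 -1.757061088664243 -1.4570610886642432
10.4667
```

View pics/t1c.png

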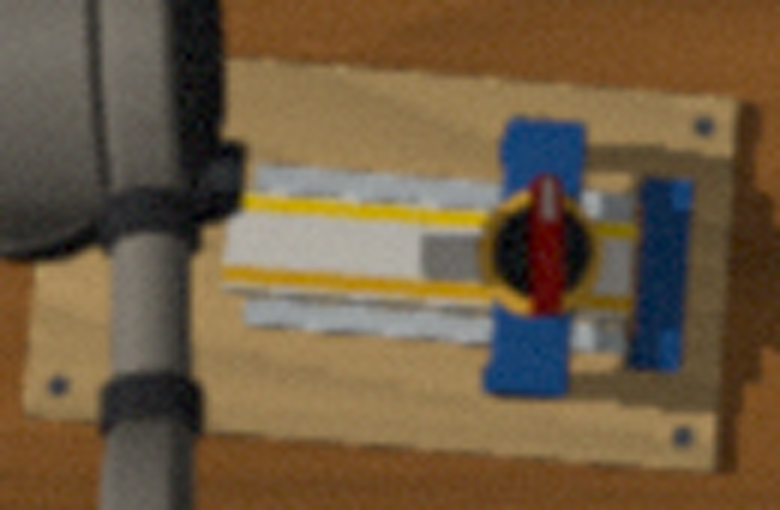

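The moulding's inner end now reaches the cork at crop (637,265), and the knob hasn't moved. Increasing joint 6 turns clockwise, so starting at -1.757 leaves the most room. Next I grip the wing.

```bash
python3 - <<'E'
from h import *
Q=q_down(YA+np.pi/2); c=(-.0003,-.0645)
r.reach(P(*c,.2),Q)
print(r.move_straight(P(*c,.129),speed=.1,max_force=6))
r.hold(.2);s=r.read_state();print(s['contact_force'],s['torque'])
command_gripper(.0,40);r.hold(.3)
s=r.read_state();print(s['contact_force'],s['torque'],s['grip_width'],s['grip_force'],s['eef_pos'],s['joint_positions'][5],s['time_s'])
E
```

```text
False
[0.09053015 0.22661373 0.2450378 ] [ 0.0085909   0.00425126 -0.00669265]
[1.26930249 5.47541408 3.5345983 ] [ 0.85862287 -0.43802729  0.08532299] 0.011349576640888264 40.60863733291626 [ 0.5817061  -0.07343679  0.12931782] -1.757192184561155 13.0333
```

```bash
cat >> h.py <<'E'
def turn(step,n,drop):
    j=np.array(r.read_state()['joint_positions']); pk=-9; log=[]
    tgt=j.copy()
    for i in range(n):
        tgt[5]+=step; r.movej(tgt); s=r.read_state(); tz=s['torque'][2]; pk=max(pk,tz)
        log.append((round(s['joint_positions'][5],3),round(tz,3)))
        if tz<pk-drop: print('DROP');break
    print(log); print(s['contact_force'],s['time_s'])
E
python3 - <<'E'
from h import *
turn(.04,8,.25)
E
```

```text
[(np.float64(-1.718), np.float64(0.027)), (np.float64(-1.679), np.float64(0.108)), (np.float64(-1.639), np.float64(0.056)), (np.float64(-1.599), np.float64(0.084)), (np.float64(-1.559), np.float64(0.121)), (np.float64(-1.519), np.float64(0.069)), (np.float64(-1.478), np.float64(0.118)), (np.float64(-1.438), np.float64(0.163))]
[2.05583753 5.63348135 2.48675737] 15.0333
```

```bash
python3 - <<'E'
from h import *
turn(.04,6,.2)
s=r.read_state();print(s['torque'],s['tau'][5],s['grip_width'])
snap('scene','s1')
a=cv2.imread('pics/s1.png')[175:235,265:345];cv2.imwrite('pics/s1c.png',cv2.resize(a,None,fx=9,fy=9,interpolation=cv2.INTER_CUBIC))
E
```

```text
[(np.float64(-1.4), np.float64(0.128)), (np.float64(-1.36), np.float64(0.157)), (np.float64(-1.32), np.float64(0.129)), (np.float64(-1.28), np.float64(0.142)), (np.float64(-1.24), np.float64(0.132)), (np.float64(-1.2), np.float64(0.079))]
[1.23158167 4.86377619 2.29261264] 16.5333
[ 0.88003378 -0.36417372  0.07886839] 0.1899974187836051 0.011350147899897085
```

View pics/s1c.png

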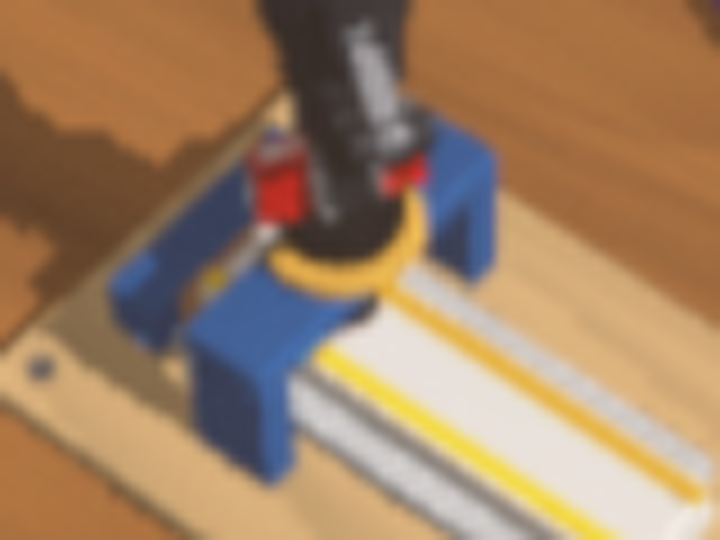

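The wing has followed the gripper: its white end is now at crop (265,190), with the pointer at about (265,235). I carry on turning until the torque rises and then drops.

```bash
cat >> h.py <<'E'
def turn2(step,n,rise=9,drop=.15):
    tgt=np.array(r.read_state()['joint_positions']); pk=-9; log=[]
    for i in range(n):
        tgt[5]+=step; r.movej(tgt); s=r.read_state(); tz=s['torque'][2]; pk=max(pk,tz)
        log.append((round(float(s['joint_positions'][5]),3),round(float(tz),3),round(float(s['tau'][5]),3)))
        if tz>rise or tz<pk-drop: print('STOP');break
    print(log); print(s['contact_force'],s['time_s'])
E
python3 - <<'E'
from h import *
turn2(.04,30,.26,.13)
E
```

```text
[(-1.162, 0.053, 0.192), (-1.122, 0.156, 0.192), (-1.082, 0.096, 0.193), (-1.042, 0.086, 0.194), (-1.002, 0.115, 0.194), (-0.962, 0.16, 0.195), (-0.922, 0.12, 0.196), (-0.882, 0.07, 0.196), (-0.842, 0.108, 0.197), (-0.802, 0.108, 0.197), (-0.762, 0.096, 0.197), (-0.722, 0.126, 0.198), (-0.682, 0.094, 0.198), (-0.642, 0.129, 0.198), (-0.602, 0.115, 0.199), (-0.562, 0.112, 0.199), (-0.522, 0.135, 0.199), (-0.482, 0.142, 0.199), (-0.442, 0.124, 0.199), (-0.402, 0.111, 0.199), (-0.362, 0.075, 0.2), (-0.322, 0.135, 0.2), (-0.282, 0.136, 0.2), (-0.242, 0.128, 0.2), (-0.202, 0.186, 0.2), (-0.162, 0.147, 0.2), (-0.122, 0.111, 0.2), (-0.082, 0.122, 0.2), (-0.042, 0.097, 0.192), (-0.002, 0.15, 0.238)]
[3.23003224 5.57263158 1.06718616] 24.0833
```

tau[5] is the clean signal: it sat at 0.200, then rose to 0.238 at j6 ≈ 0, so the pad has touched. From here I take fine steps and stop when tau[5] drops.

```bash
python3 - <<'E'
from h import *
tgt=np.array(r.read_state()['joint_positions']); pk=0; log=[]
for i in range(24):
    tgt[5]+=.025; r.movej(tgt); s=r.read_state(); t=float(s['tau'][5]); pk=max(pk,t)
    log.append((round(float(s['joint_positions'][5]),3),round(t,3),round(float(s['torque'][2]),2)))
    if t<pk-.08: print('DROP');break
print(log,s['time_s'])
E
```

```text
DROP
[(0.021, 0.282, 0.22), (0.046, 0.217, 0.18), (0.071, 0.183, 0.09)] 24.8333
```

The peak of 0.282 is 0.08 above the drag level, which matches 0.40 N m against 0.32. We're at the crest of the first click. A few more bounded steps should show the torque going below zero.

```bash
python3 - <<'E'
from h import *
tgt=np.array(r.read_state()['joint_positions']); log=[]
for i in range(7):
    tgt[5]+=.025; r.movej(tgt); s=r.read_state(); t=float(s['tau'][5])
    log.append((round(float(s['joint_positions'][5]),3),round(t,3),round(float(s['torque'][2]),2)))
    if t<-.15: print('NEG');break
print(log,s['time_s'])
snap('scene','s2')
a=cv2.imread('pics/s2.png')[175:235,265:345];cv2.imwrite('pics/s2c.png',cv2.resize(a,None,fx=9,fy=9,interpolation=cv2.INTER_CUBIC))
E
```

```text
NEG
[(0.095, 0.141, 0.18), (0.12, 0.069, 0.05), (0.145, -0.009, -0.07), (0.17, -0.099, -0.12), (0.195, -0.155, -0.24)] 26.0833
```

View pics/s2c.png

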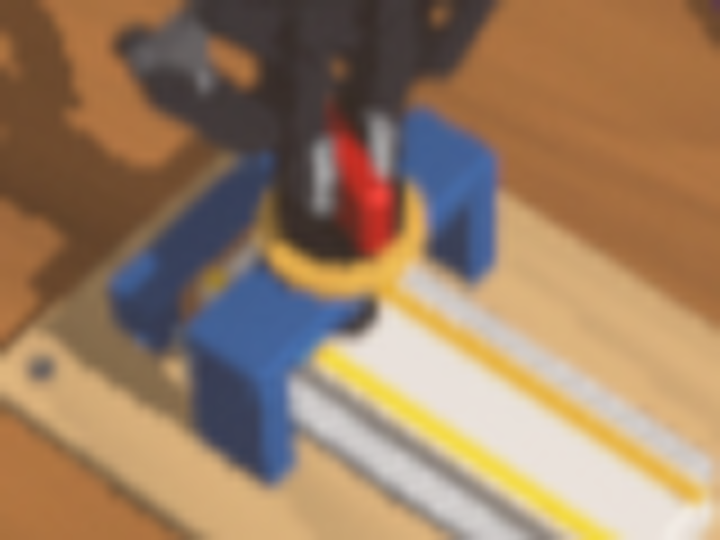

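The black pad is now down on the moulding, at crop (357,318), and the torque has gone negative: the first click is past. I ease about 0.15 rad on to the detent so nothing snaps, then hold, release, retreat and check.

```bash
python3 - <<'E'
from h import *
tgt=np.array(r.read_state()['joint_positions']); log=[]
for i in range(5):
    tgt[5]+=.03; r.movej(tgt); s=r.read_state()
    log.append((round(float(s['joint_positions'][5]),3),round(float(s['tau'][5]),3),round(float(s['torque'][2]),2)))
print(log)
r.hold(.4)
command_gripper(.05)
p=np.array(r.read_state()['eef_pos'])
r.move_straight(p+[0,0,.1],speed=.1)
r.reach(P(0,.2,.3),q_down(YA-np.pi/2)); r.hold(.3)
snap('top','t3');snap('scene','s3');print(r.read_state()['time_s'],r.read_state()['contact_force'])
A=cv2.resize(cv2.imread('pics/t3.png')[183:230,315:388],None,fx=8,fy=8,interpolation=cv2.INTER_CUBIC)
B=cv2.resize(cv2.imread('pics/s3.png')[180:222,270:343],None,fx=8,fy=8,interpolation=cv2.INTER_CUBIC)[:210]
B=cv2.resize(cv2.imread('pics/s3.png')[180:206,270:343],None,fx=8,fy=8,interpolation=cv2.INTER_CUBIC)
B=cv2.resize(cv2.imread('pics/s3.png')[183:210,270:343],None,fx=8,fy=8,interpolation=cv2.INTER_CUBIC)
cv2.imwrite('pics/f3.png',np.vstack([A,B]))
E
```

```text
[(0.224, -0.145, -0.2), (0.254, -0.143, -0.23), (0.284, -0.149, -0.23), (0.314, -0.152, -0.23), (0.344, -0.16, -0.2)]
31.1167 [-0.35946892  0.90725262  0.04405662]
```

View pics/f3.png

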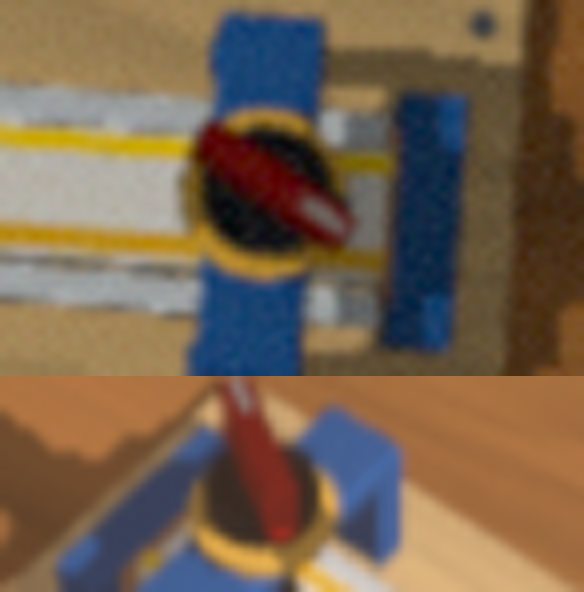

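The moulding is at the cork at crop (385,205), and the wing stands at about 121° with its white end at (330,215). That is the total commanded turn, so it didn't spring on release. Next I look for the collar's black mark in a denoised enlargement.

```bash
python3 - <<'E'
from h import *
j=np.array(r.read_state()['joint_positions']);j[0]+=.6;r.movej(j);r.hold(.3)
f=np.mean([optics.get_image('top')[0][185:228,326:372,::-1].astype(float) for _ in range(20)],0)
f=np.clip(255*(f/255)**.6,0,255).astype(np.uint8)
cv2.imwrite('pics/t4.png',cv2.resize(f,None,fx=13,fy=13,interpolation=cv2.INTER_CUBIC));print(r.read_state()['time_s'])
E
```

```text
33.8083
```

View pics/t4.png

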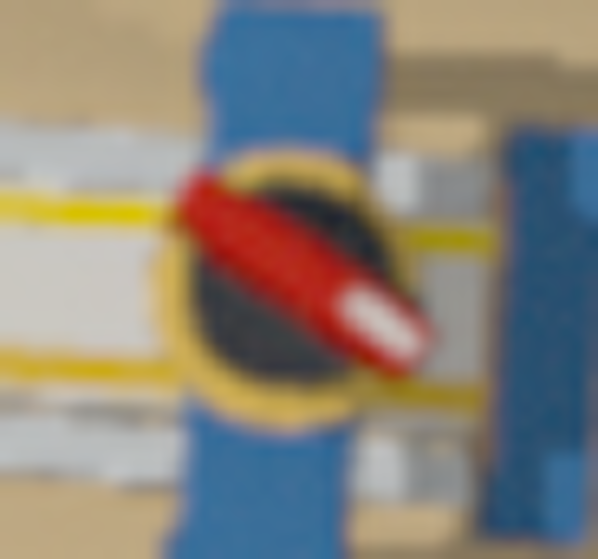

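```bash
python3 - <<'E'
from h import *
I=np.mean([optics.get_image('top')[0].astype(float) for _ in range(15)],0).astype(np.float32)
m=optics.camera_model('top');K,R,t=[np.array(m[k]) for k in 'KRt']
def pr(X): c=K@(R@X+t); return c[:2]/c[2]
c=P(-.0003,-.0645,.0); 
for z in (.09,):
  for a in range(0,160,8):   # clockwise from jig +x
    out=[]
    for rad in (.0225,.024,.0255):
        th=np.radians(a); X=c+rad*(np.cos(th)*ex-np.sin(th)*ey)+[0,0,z]
        u,v=pr(X); out.append(cv2.getRectSubPix(I,(1,1),(float(u),float(v)))[0,0].astype(int).tolist())
    print(a,out)
E
```

```text
0 [[124, 94, 36], [144, 111, 50], [136, 109, 69]]
8 [[127, 97, 33], [140, 108, 47], [141, 111, 64]]
16 [[121, 92, 33], [143, 109, 41], [132, 103, 56]]
24 [[116, 89, 30], [131, 100, 36], [125, 97, 45]]
32 [[84, 63, 24], [103, 80, 36], [104, 86, 57]]
40 [[80, 63, 32], [104, 86, 56], [120, 109, 90]]
48 [[79, 63, 31], [102, 84, 52], [118, 107, 87]]
56 [[75, 58, 21], [94, 73, 29], [103, 85, 43]]
64 [[79, 60, 20], [96, 75, 18], [109, 86, 12]]
72 [[75, 59, 23], [94, 73, 27], [100, 81, 34]]
80 [[72, 56, 25], [91, 73, 37], [95, 81, 54]]
88 [[70, 39, 23], [70, 50, 31], [77, 65, 51]]
96 [[113, 60, 55], [99, 44, 39], [95, 51, 46]]
104 [[158, 126, 120], [152, 113, 107], [146, 100, 94]]
112 [[161, 121, 115], [163, 126, 120], [155, 114, 108]]
120 [[136, 39, 37], [133, 42, 38], [129, 45, 36]]
128 [[99, 34, 8], [100, 39, 7], [101, 48, 9]]
136 [[93, 62, 20], [102, 73, 21], [104, 77, 21]]
144 [[94, 72, 24], [108, 82, 27], [105, 82, 33]]
152 [[118, 90, 29], [131, 99, 35], [136, 104, 43]]
```

The wing holds its angle of about 121° and the moulding sits at the cork. The visible collar, 0 to 84° clockwise from jig +x, shows no black mark. So the mark is under the wing, less than about 0.6 rad behind the pointer, which fits one click (estimated 0.45 rad). The arm is clear, so I hand the job in.

```bash
python3 -c "
from h import *
print(r.finish_job())"
```

```text
the job is handed in; nothing more can be done
None
```

I handed the job in with the moulding slid home against the cork stop, the knob turned to its first click (an estimated 0.45 rad past the collar's mark) and released, and the arm clear; I never saw the mark or measured the clamping force directly, and the hand-in returned no verdict.

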